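# Set up the colour sample frame at the light box and steady it

### The job

Turn the light box's selector to the green dot, then flip the glass sample frame's kickstand down past its spring's centre so that it snaps fully down. Then take the frame by its top rail, pull it upright off the light box, without carrying it elsewhere, until the kickstand's foot bears on the bench, and finish while still holding it upright and still there, because it tips back when let go. Leave everything else on the bench where it is.

Things in the scene. Friction and masses are not known exactly. Their poses are not given: they have to be found in the camera images.
- lightbox: white light box fixed to the bench, 100 deep x 460 wide x 190 high; origin at the centre of its underside, its opal front faces its own -x
- selector (a joint): black selector on the light box's top, clicks at 0 (black dot, off), 0.7 (white dot), 1.4 (GREEN dot), 2.1 (yellow dot, end); grows clockwise from above. The white-striped end of its bar points at the dot: in the light box's frame at angle 1.05 minus this value, counter-clockwise from +x. Takes about 0.1 N m from click to click, springs to the nearest click when let go
- selector_grip (a point): on the selector's axis, 29 above the underside of the knob, 221 above the bench. The grip bar is 44 long, 14 thick and 30 high, its top 9 above this point; 21 below this point the bar joins a disc 44 across
- frame: loose frame, about 0.9 kg: hoop of 16 tube, 260 wide, 300 high, standing on its bottom rail, leaning 0.42 rad away from the robot on the light box's upper front edge. Own z up in its plane, y along the rails, x out of the far side; origin under the bottom rail's middle. A glass pane (36 to 250 above the bottom, 18 to 24 behind the hoop's plane) weighs its far side: let go upright it tips back
- top_rail (a point): middle of the top rail's axis, 292 above the frame's bottom: round tube 16 across, straight for 190 along the frame's y, free all round for the fingers
- base_rail (a point): middle of the bottom rail's axis (10 above the frame's bottom, rubber sleeves 20 across): the frame tips about this line
- kickstand (a joint): angle of the kickstand: 0 folded up (level along the frame's +y, across its near side), 1.57 fully down; a spring throws it either way from its centre at 0.79 (about 0.15 N m near its stops). Its red 12 thick leg swings about kick_pivot: at angle q it points along a cos q + d sin q, where in the frame's axes a = (0, 1, 0) and d = (-0.479, 0, -0.878)
- kick_pivot (a point): pivot point on the leg's axis, on the frame's near side, 30 before the frame's plane, 50 off its middle to its -y
- kick_foot: rubber ball foot, 20 across, origin at its centre, 150 from kick_pivot along the leg. When down it meets the bench as the frame comes upright (0.01 rad past vertical, towards the robot), 102 in front of the bottom rail
- water_bottle: clear bottle with purple cap, 70 across, 200 high, origin under its centre; bystander
- tub: white plastic open tub 110 x 150 x 55 high, origin under its centre; bystander
- tub_lid: flat blue lid 100 x 130 x 9; bystander
- jar_teal: teal jar 60 across, 75 high, origin under its centre; bystander
- jar_yellow: yellow jar 60 across, 75 high, origin under its centre; bystander
- cup: small white cup 64 across, 40 high; bystander
- palette_knife: palette knife with wooden handle, 210 long, 20 high, lying; bystander

How it is judged:
By the outcome, as a careful person would: the job done as asked, in the order asked, and still so for the second after the job is handed in, while the arm keeps its last pose, push and grip.
It also fails if it takes over 67 s, if anything falls off the work surface, if the arm or the gripper's body presses on something with over 40 N, if the wrist force passes 120 N, or if a joint passes its speed limit or range.

### The arm

A 7-joint arm with a two-finger parallel gripper is mounted at the origin on the work surface. World frame = base frame: x ahead of the robot, y to its left, z up, the work surface at z = 0. Lengths are in mm, angles in rad, forces in N, time in s.
With the tool pointing down it reaches from about 400 to 875 mm from the base axis. Payload 4.4 kg.
Tool frame: the origin (TCP) lies midway between the tips of the shut fingers; the grasp point (between the pads) lies 19 mm behind it (ctrl.grip_point_offset is the distance from the TCP to the grasp point, in mm); z points along the fingers, y is the line along which they close (so a half turn about z gives the same grasp; the last joint's range is limited). The gripper opens to 85 mm and grips with 20 to 120 N. Pads are 22 mm wide; open, the fingers measure 114 mm over their backs; the gripper's body (76 mm by 85 mm) begins 54 mm behind the grasp point. The pads swing forward as they close: fully open they stand 13 mm farther back than shut.
Start: joints at [-1.363, 0.628, 0.038, 1.517, -0.027, 0.996, -0.02], TCP at [175.729, 625.81, 193.413] pointing down, gripper open.
Joint ranges: [-3.06, 3.06], [-0.37, 2.12], [-1.25, 1.32], [0.18, 2.47], [-1.1, 4.24], [0.23, 1.98], [-2.94, 2.94]. Speed limits (rad/s): [2.57, 2.57, 3.14, 3.14, 3.14, 3.14, 3.14].

### API

Orientations are given as [roll, pitch, yaw] about the fixed x, y, z axes, in that order (R = Rz(yaw) Ry(pitch) Rx(roll)).
In Python, from cell import ctrl gives the robot as it stands.
- The arm moves only by the tool nudge_tcp, called after "Request:" as a command line: name --argument value ..., lists and objects as JSON in quotes. Schema: {"type":"object","properties":{"rows":{"type":"array","items":{"type":"array","items":{"type":"array","items":{"type":"number"},"minItems":7,"maxItems":7},"minItems":1,"maxItems":12},"minItems":1,"maxItems":1},"only":{"type":"string"},"quiet":{"type":"boolean"},"lines":{"type":"string"}},"required":["rows"],"additionalProperties":false}. rows is a list that holds a single list of rows (three levels of brackets), with 1 to 12 rows, each of 7 numbers: dx, dy, dz in units of 25 mm, then a rotation vector rx, ry, rz in units of 0.25 rad, then the finger opening in mm; each row shifts and turns the commanded pose from where the row before left it, along the tool's axes as they then stand; what a row does not reach is not made up. A row lasts 1/10 s, in which the tool goes at most 50 mm and 0.15 rad, less where a joint would pass 70% of its speed; a pose out of reach is approached as far as the arm can. The fingers move at their own pace and stop on an object; the grip force is fixed at half the most. Time passes only in rows, so rows that do not move let the fingers close. The tool returns the time, the measured TCP pose, the force, the opening and the grip force at its end. only (a regular expression) keeps the lines of the reply that match it, lines (a string "A,B") keeps lines A to B, and quiet returns only ok. Input that does not fit is refused with a message, and nothing moves.
- ctrl.read_state(): the state, without advancing time (a new reading comes with each control period).
- ctrl.get_image(name): name is "scene" or "top" or "wrist"; returns the picture (480x640x3 uint8, blue, green, red); there is no depth.
- ctrl.calibration(name): a dict with "fx", "fy", "cx", "cy" (pixels), "k1" (the pictures are not rectified: a ray, as slopes to the right and down, at radius r is drawn at 1 + k1 r^2 times it, then the intrinsics apply), "rvec" (rotation vector, rad) and "tvec" (3), from world to camera coordinates, as OpenCV has them; the wrist camera has in their place "hand_eye" (4x4, takes a point from camera to tool coordinates, whose origin is the TCP and whose axes are the flange's). Camera axes: x right, y down, z forward; pixel columns grow to the right and rows downward; lengths in mm; the calibration is good to about 2 mm. A picture is of the moment at which its call begins: read the wrist's pose just before it. calibration takes no time and is no camera call.
- ctrl.finish_job(): hands the job in; it is judged then, once.
The state is a dict: "clock": time; "qpos": joint angles; "qd": joint speeds; "tau": joint torques, N m; "eef_pos": TCP position; "tool_rot": TCP orientation; "force": force on the tool from outside, world axes, zero at the start; "torque": the same for the moment, N m; "width": finger opening in mm; "gripper_force": force on a finger pad.
Only numpy, scipy, OpenCV 4.12 (cv2) and the standard library are available. Lean on these libraries where they do the work, as an engineer would, in place of code of your own. Each camera call takes 0.05 s, during which the arm holds its last target. There are 200 camera calls.

## Working session

There is one attempt and no reset: what is moved stays moved. The work goes in short steps, Python scripts to look and compute and a tool call to move; the robot and the scene stay as the last step left them, time stands still between calls to the robot, and variables do not carry over. Pictures are saved under pics/ and viewed, at most 10 in all, crops included, and the job is handed in when it is done.

```bash
ls; mkdir -p pics; python3 - <<'E'
from cell import ctrl
import cv2
s=ctrl.read_state();print(s)
for n in("scene","top"):
    cv2.imwrite(f"pics/{n}0.png",ctrl.get_image(n));print(n,ctrl.calibration(n))
print(ctrl.calibration("wrist"))
E
```

```text
cell.py
pics
{'clock': 0.0, 'qpos': array([-1.36280282,  0.62937557,  0.03840304,  1.51836321, -0.02697316,
        0.99630986, -0.02000101]), 'qd': array([-4.24517203e-05, -8.52104934e-04,  1.03284442e-03,  4.48818407e-04,
        2.14590486e-04, -1.36448407e-03, -1.61110804e-03]), 'tau': array([ 3.21479629e-04, -5.63396287e+01,  1.22603025e+00, -1.93441683e+01,
        1.08651826e-02,  1.03093139e-02, -1.72199270e-05]), 'eef_pos': array([175.51927311, 625.12293827, 192.47092052]), 'tool_rot': array([-3.13965385e+00,  2.67937924e-05,  2.86784435e+00]), 'force': array([ 0.33229434,  0.12695876, -1.02719153]), 'torque': array([ 0.03046808,  0.01789068, -0.08368501]), 'gripper_force': 0.0, 'width': 85.72531194654333}
scene {'fx': 439.47504212500456, 'fy': 439.47504212500456, 'cx': 313.3889013276061, 'cy': 242.74859510351862, 'k1': -0.10339540200458044, 'rvec': array([ 2.07846716,  1.02989095, -0.48681769]), 'tvec': array([-306.47745467, -103.90585828, 1517.54512206])}
top {'fx': 564.0788992969584, 'fy': 564.0788992969584, 'cx': 316.93410332162256, 'cy': 241.30239329180912, 'k1': -0.18028038350484293, 'rvec': array([ 2.20157772, -2.16979036,  0.09429541]), 'tvec': array([ -14.48602866,  484.40461055, 1661.89616762])}
{'fx': 379.1278161604485, 'fy': 379.1278161604485, 'cx': 315.67921837925803, 'cy': 238.6400963200954, 'k1': -0.0018660754835662277, 'hand_eye': array([[-1.11678709e-03, -9.55685014e-01, -2.94389041e-01,
         7.51296831e+01],
       [ 9.99999355e-01, -1.12748181e-03, -1.33391177e-04,
         4.04740876e-02],
       [-2.04438341e-04, -2.94389001e-01,  9.55685657e-01,
        -1.80497194e+02],
       [ 0.00000000e+00,  0.00000000e+00,  0.00000000e+00,
         1.00000000e+00]])}
```

View pics/scene0.png

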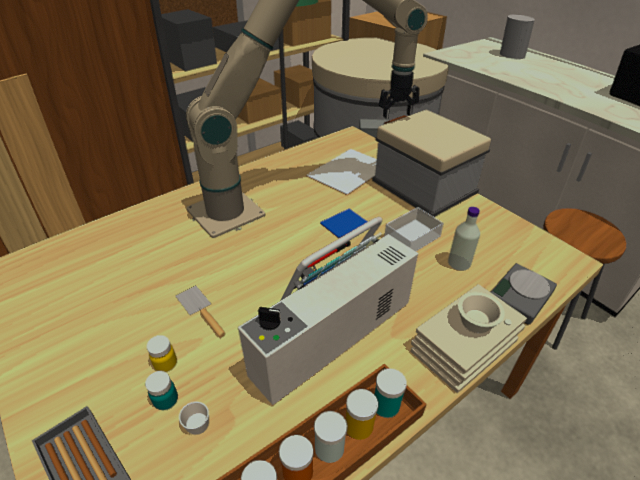

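View pics/top0.png

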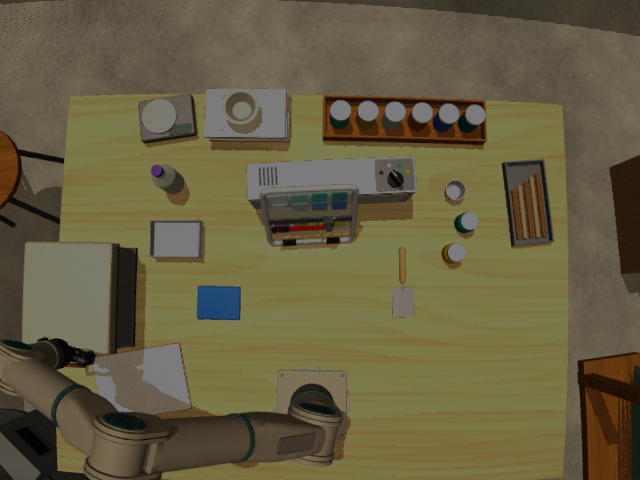

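The scene shows the light box at the centre with the selector at its right end. The arm is at the left, clear of it. In the top view the box spans about (247–415, 160–205), the knob is at (396,179) and the frame is at (262–358, 187–245). I'll zoom in to measure.

```bash
python3 - <<'E'
import cv2
i=cv2.imread("pics/top0.png")[145:255,235:425]
cv2.imwrite("pics/crop1.png",cv2.resize(i,None,fx=4.2,fy=4.2,interpolation=cv2.INTER_CUBIC))
E
cat > h.py <<'E'
import numpy as np,cv2
from cell import ctrl
from scipy.spatial.transform import Rotation as R
def cam(n):
    c=ctrl.calibration(n)
    K=np.array([[c['fx'],0,c['cx']],[0,c['fy'],c['cy']],[0,0,1]])
    D=np.array([c['k1'],0,0,0,0.])
    if n=="wrist":
        s=ctrl.read_state();T=np.eye(4);T[:3,:3]=R.from_euler('xyz',s['tool_rot']).as_matrix();T[:3,3]=s['eef_pos']
        M=np.linalg.inv(T@c['hand_eye'])
    else:
        M=np.eye(4);M[:3,:3]=cv2.Rodrigues(c['rvec'])[0];M[:3,3]=c['tvec']
    return K,D,M
def ray(n,uv,C=None):
    K,D,M=C or cam(n)
    p=cv2.undistortPoints(np.array([[uv]],float),K,D)[0,0]
    d=M[:3,:3].T@np.array([*p,1]);o=-M[:3,:3].T@M[:3,3]
    return o,d
def at_z(n,uv,z,C=None):
    o,d=ray(n,uv,C);return o+d*(z-o[2])/d[2]
def proj(n,P,C=None):
    K,D,M=C or cam(n)
    return cv2.projectPoints(np.atleast_2d(np.array(P,float)),cv2.Rodrigues(M[:3,:3])[0],M[:3,3],K,D)[0][:,0]
E
```

```text
(no output)
```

View pics/crop1.png

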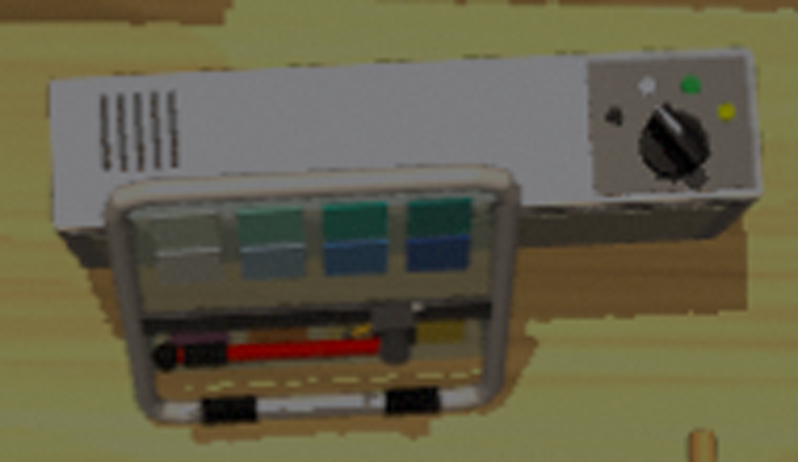

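The crop shows the selector's stripe pointing up-left at the white dot (0.7), with green next clockwise. The red leg is level across the frame, with its foot at (163,355) and pivot at (395,345) in the crop.

```bash
python3 - <<'E'
from h import *
from scipy.optimize import least_squares
f=lambda u,v:(235+u/4.2,145+v/4.2)
C=cam("top")
cs=[at_z("top",f(*p),190,C) for p in [(50,82),(751,50),(760,192),(57,228)]]
# box fit: far-left(+x,+y), far-right(+x,-y), near-right, near-left
L=np.array([[50,230,190],[50,-230,190],[-50,-230,190],[-50,230,190]])
uv=np.array([f(*p) for p in [(50,82),(751,50),(760,192),(57,228)]])
def T(p,Q):return Q@R.from_euler('z',p[2]).as_matrix().T+[p[0],p[1],0]
r=least_squares(lambda p:(proj("top",T(p,L),C)-uv).ravel(),[700,0,0]);bx=r.x
print("box",r.x,r.fun.round(2))
k=at_z("top",f(674,142),215,C);print("knob",k, "in box",(k-[*bx[:2],0])@R.from_euler('z',bx[2]).as_matrix())
for n,p,z in[("tip",(658,107),230),("white",(647,85),191),("green",(691,85),191),("yel",(727,112),191),("blk",(614,117),191)]:
  print(n,(at_z("top",f(*p),z,C)-[*bx[:2],0])@R.from_euler('z',bx[2]).as_matrix())
# frame: points: bottom sleeves, rail ends, outer corners
P=[(230,410),(412,400),(163,355),(395,345)]
# unknown: x,y,yaw,lean ; sleeves symmetrical about centre: use mid; side tubes at height 150: y=+-122
uvf=np.array([f(*p) for p in[(321,405),(316,187),(118,270),(507,258),(163,355)]])
def fr(p,Q):return np.asarray(Q,float)@(R.from_euler('z',p[2])*R.from_euler('y',p[3])).as_matrix().T+[p[0],p[1],p[4]]
def res(p):
  p=[*p,.42,0]
  piv=np.array([-30,-50,p[3]]) if 0 else np.array([-30,-50,p0h])
  Q=[[0,0,10],[0,0,292],[0,122,190],[0,-122,190],[-30,100,p0h]]
  e=(proj("top",fr([*p[:3],.42,0],Q),C)-uvf); return e[:4].ravel()
p0h=100
r=least_squares(res,[620,50,0]);print("frame",r.x,r.fun.round(2))
p=[*r.x,.42,0]
for h in(80,100,110,120):print(h,(proj("top",fr(p,[[-30,100,h],[-30,-50,h]]),C)-[235,145])*4.2)
for Q in([0,0,292],[0,0,10]):print(fr(p,[Q]))
# rail orientation
a=at_z("top",f(150,190),267,C);b=at_z("top",f(490,172),267,C);print("railyaw",np.arctan2(-(a-b)[0],(a-b)[1]))
E
```

```text
box [ 6.45073261e+02 -4.35635987e+01  6.62337256e-02] [-0.72 -0.75  0.62 -1.16  1.14  1.01 -1.    0.8 ]
knob [ 639.91531858 -213.4353238   215.        ] in box [ -16.38964554 -169.15787558  215.        ]
tip [   3.71775738 -158.12685221  230.        ]
white [  26.28792302 -157.98061574  191.        ]
green [  25.04606896 -186.733292    191.        ]
yel [   6.21814432 -209.03964977  191.        ]
blk [   6.16756424 -135.0771808   191.        ]
frame [4.82940038e+02 1.01787099e+01 4.59329597e-02] [-0.45 -0.78 -0.79 -1.51  2.13  1.1  -0.87  1.23]
80 [[172.2809125  395.79607807]
 [392.17278652 388.99147307]]
100 [[170.25472438 381.54666148]
 [392.55990173 374.66996561]]
110 [[169.22575685 374.30417984]
 [392.75641819 367.39083742]]
120 [[168.18599998 366.98154364]
 [392.9549446  360.03114422]]
[[601.88050718  15.64584312 266.62197057]]
[[487.01334152  10.36594046   9.1308894 ]]
railyaw 0.06901927450580324
```

Units first: shifts go in units of 25 mm and turns go in units of 0.25 rad. So -50 mm is -2, -34 mm is -1.36.

```bash
cat >> h.py <<'E'
def delta(pos,rot,verbose=True):
    """tool-axis shift and rotvec from measured pose to target"""
    s=ctrl.read_state();A=R.from_euler('xyz',s['tool_rot'])
    B=rot if isinstance(rot,R) else R.from_euler('xyz',rot)
    d=A.inv().apply(np.array(pos)-s['eef_pos']);w=(A.inv()*B).as_rotvec()
    print('clk',s['clock'],'d',d.round(1),'w',w.round(3),'F',s['force'].round(1),'q',s['qpos'].round(2),'w',round(s['width'],1));return d,w
E
```

Request:
nudge_tcp --rows '[[[0, 0, -2, 0, 0, 0, 85], [0, 0, -2, 0, 0, 0, 85], [0, 0, -2, 0, 0, 0, 85], [0, 0, -2, 0, 0, 0, 85], [0, 0, -2, 0, 0, 0, 85], [-1.36, -1.36, 0, 0, 0, 0, 85], [-1.36, -1.36, 0, 0, 0, 0, 85], [-1.36, -1.36, 0, 0, 0, 0, 85], [-1.36, -1.36, 0, 0, 0, 0, 85], [-1.36, -1.36, 0, 0, 0, 0, 85], [-1.36, -1.36, 0, 0, 0, 0, 85], [-1.36, -1.36, 0, 0, 0, 0, 85]]]'

```text
clock: 1.3
eef_pos: [341.0, 330.2, 443.2]
tool_rot: [-3.141, -0.0, 2.868]
force: [1.5, 0.0, 0.4]
width: 84.8
gripper_force: 0.0
```

Request:
nudge_tcp --rows '[[[-1.36, -1.36, 0, 0, 0, 0, 85], [-1.36, -1.36, 0, 0, 0, 0, 85], [-1.36, -1.36, 0, 0, 0, 0, 85], [-1.36, -1.36, 0, 0, 0, 0, 85], [-1.36, -1.36, 0, 0, 0, 0, 85], [-1.36, -1.36, 0, 0, 0, 0, 85], [-1.36, -1.36, 0, 0, 0, 0, 85], [-1.36, -1.36, 0, 0, 0, 0, 85]]]'

```text
clock: 2.1
eef_pos: [529.2, -4.7, 443.2]
tool_rot: [3.141, -0.0, 2.868]
force: [1.0, 1.0, -0.1]
width: 84.7
gripper_force: 0.0
```

```bash
python3 - <<'E'
from h import *
delta([625,-208,420],[np.pi,0,.416])
E
```

```text
clk 2.1 d [-147.1 -169.9   23.1] w [-0.    -0.     2.452] F [ 1.   1.  -0.1] q [-0.35  0.29  0.44  1.43 -0.12  1.46  1.38] w 84.7
```

In the tool's units: -34 mm is -1.36, 5 mm is 0.2, 0.145 rad is 0.58.

Request:
nudge_tcp --rows '[[[-1.16, -1.36, 0.2, 0, 0, 0, 85], [-1.16, -1.36, 0.2, 0, 0, 0, 85], [-1.16, -1.36, 0.2, 0, 0, 0, 85], [-1.16, -1.36, 0.2, 0, 0, 0, 85], [-1.16, -1.36, 0.12, 0, 0, 0, 85], [0, 0, 0, 0, 0, 0.58, 85], [0, 0, 0, 0, 0, 0.58, 85], [0, 0, 0, 0, 0, 0.58, 85], [0, 0, 0, 0, 0, 0.58, 85], [0, 0, 0, 0, 0, 0.58, 85], [0, 0, 0, 0, 0, 0.58, 85], [0, 0, 0, 0, 0, 0.58, 85]]]'

```text
clock: 3.3
eef_pos: [622.3, -205.8, 419.8]
tool_rot: [-3.141, -0.001, 1.847]
force: [-0.7, -0.5, 0.5]
width: 84.7
gripper_force: 0.0
```

Request:
nudge_tcp --rows '[[[0, 0, 0, 0, 0, 0.58, 85], [0, 0, 0, 0, 0, 0.58, 85], [0, 0, 0, 0, 0, 0.58, 85], [0, 0, 0, 0, 0, 0.58, 85], [0, 0, 0, 0, 0, 0.58, 85], [0, 0, 0, 0, 0, 0.58, 85], [0, 0, 0, 0, 0, 0.58, 85], [0, 0, 0, 0, 0, 0.58, 85], [0, 0, 0, 0, 0, 0.58, 85], [0, 0, 0, 0, 0, 0.52, 85], [0, 0, 0, 0, 0, 0, 85]]]'

```text
clock: 4.4
eef_pos: [622.4, -205.7, 419.6]
tool_rot: [-3.141, 0.001, 0.417]
force: [-0.2, -0.0, 0.3]
width: 85.0
gripper_force: 0.0
```

```bash
python3 - <<'E'
from h import *
delta([636,-213,420],[np.pi,0,.416])
import pickle
C=cam("wrist");i=ctrl.get_image("wrist");cv2.imwrite("pics/w1.png",i);pickle.dump(C,open("w1.pkl","wb"))
print(proj("wrist",[[638,-213,221]],C))
E
```

```text
clk 4.4 d [ 9.5 12.1 -0.4] w [-0.001  0.001  0.001] F [-0.2 -0.   0.3] q [-0.19  0.68  1.07  1.12 -0.58  1.64 -0.43] w 85.0
[[328.84389486 188.0976194 ]]
```

View pics/w1.png

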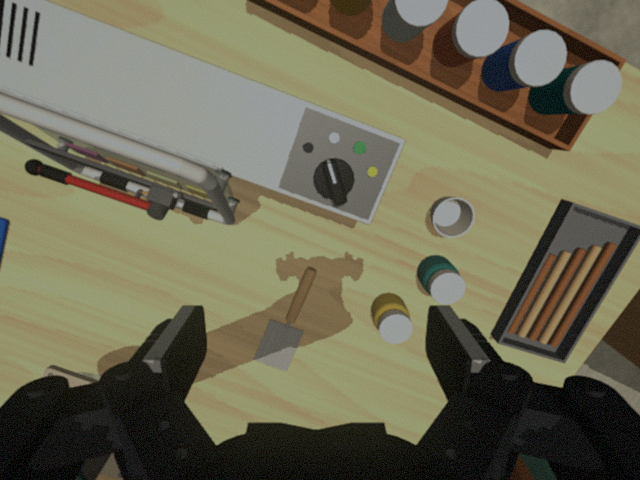

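The wrist view shows the knob disc centre near (334,179), with the bar's striped end near (330,162). The green dot is at (360,148), white at (334,138), black at (308,147) and yellow at (372,171). I'll enlarge it and compute from there.

```bash
python3 - <<'E'
from h import *
import pickle
C=pickle.load(open("w1.pkl","rb"))
g=lambda u,v,z:at_z("wrist",(u,v),z,C)
for n,p in dict(w=(334,138,191),g=(360,148,191),y=(372.5,171.5,191),b=(308,147,191),c=(334,178,200),tip=(330,161,230),tail=(341,203,230),cornR=(405,140,190),cornN=(371,222,190)).items(): print(n,g(*p).round(1))
# circle centre through dots
P=np.array([g(*p)[:2] for p in[(334,138,191),(360,148,191),(372.5,171.5,191),(308,147,191)]])
A=np.c_[2*P,np.ones(4)];s=np.linalg.lstsq(A,(P**2).sum(1),rcond=None)[0];print("centre",s[:2])
for p in P:print(np.arctan2(p[1]-s[1],p[0]-s[0]))
i=cv2.imread("pics/w1.png");cv2.imwrite("pics/w1c.png",cv2.resize(i[90:240,10:420][:,240:410],None,fx=4,fy=4,interpolation=cv2.INTER_CUBIC))
E
```

```text
w [ 683.8 -199.2  191. ]
g [ 685.6 -228.4  191. ]
y [ 668.9 -251.3  191. ]
b [ 664.4 -178.   191. ]
c [ 647.  -215.6  200. ]
tip [ 663.5 -202.3  230. ]
tail [ 630.6 -229.3  230. ]
cornR [ 712.  -268.1  190. ]
cornN [ 618.  -274.9  190. ]
centre [ 644.29517176 -216.07592973]
0.40441702831616577
-0.2901304756650504
-0.960826668513046
1.0841081056251671
```

View pics/w1c.png

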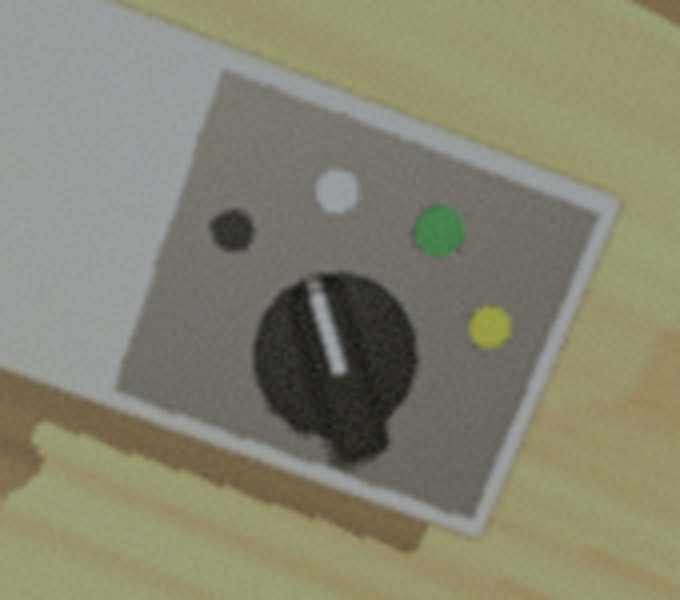

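Request:
nudge_tcp --rows '[[[0, 0, 0, 0, 0, -0.46, 85], [0, 0, 0, 0, 0, -0.46, 85], [0, 0, 0, 0, 0, 0, 85]]]'

```text
clock: 4.75
eef_pos: [622.4, -205.8, 420.4]
tool_rot: [-3.141, -0.001, 0.651]
force: [0.5, 0.3, 0.6]
width: 85.3
gripper_force: 0.0
```

```bash
python3 - <<'E'
from h import *
delta([645,-216,206],[np.pi,0,.65])
E
```

```text
clk 4.75 d [ 11.7  21.9 214.4] w [-0.001 -0.001  0.001] F [0.5 0.3 0.6] q [-0.18  0.66  1.01  1.12 -0.55  1.63 -0.23] w 85.3
```

Request:
nudge_tcp --rows '[[[0.16, 0.28, 1.6, 0, 0, 0, 85], [0.16, 0.28, 1.6, 0, 0, 0, 85], [0.16, 0.32, 1.6, 0, 0, 0, 85], [0, 0, 1.6, 0, 0, 0, 85], [0, 0, 1.36, 0, 0, 0, 60], [0, 0, 0.8, 0, 0, 0, 40], [0, 0, 0, 0, 0, 0, 30]]]'

```text
clock: 5.45
eef_pos: [643.6, -214.7, 202.8]
tool_rot: [-3.136, 0.003, 0.647]
force: [-0.7, -0.4, 0.8]
width: 43.5
gripper_force: 0.0
```

```bash
python3 - <<'E'
from h import *
delta([645,-216,206],[np.pi,0,.65])
C=cam("wrist");cv2.imwrite("pics/w2.png",ctrl.get_image("wrist"))
E
```

```text
clk 5.45 d [ 0.3  1.9 -3.2] w [-0.006  0.003 -0.003] F [-0.7 -0.4  0.8] q [-0.17  0.83  0.92  1.42 -0.68  1.23 -0.1 ] w 43.5
```

View pics/w2.png

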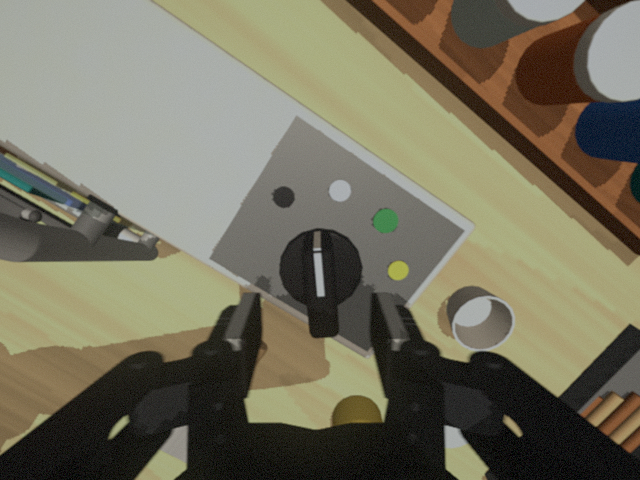

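The bar is now nearly upright in the picture, from (318,233) to (323,335), and centred between the fingers. I'll check the offset along the bar.

```bash
python3 - <<'E'
from h import *
C=cam("wrist")
print(proj("wrist",[[643.6,-214.7,202.8],[643.6,-214.7,230],[645,-216,200],[645,-216,230]],C))
for p in [(318,233,230),(323,322,230),(320,268,200)]:print(at_z("wrist",p[:2],p[2],C))
E
```

```text
[[312.99849329 273.77029628]
 [312.44743805 296.92912166]
 [316.61743859 271.13962806]
 [316.61571806 296.25715398]]
[ 669.08233958 -198.5590809   230.        ]
[ 636.36576012 -226.20850412  230.        ]
[ 647.48594813 -216.34901888  200.        ]
```

Request:
nudge_tcp --rows '[[[0.12, 0.12, -0.12, 0, 0, -0.12, 43], [0, 0, 0, 0, 0, 0, 20], [0, 0, 0, 0, 0, 0, 8], [0, 0, 0, 0, 0, 0, 8], [0, 0, 0, 0, 0, 0, 8], [0, 0, 0, 0, 0, 0, 8], [0, 0, 0, 0, 0, 0, 8]]]'

```text
clock: 6.2
eef_pos: [649.4, -216.8, 209.4]
tool_rot: [-3.141, 0.0, 0.678]
force: [0.8, -0.4, 0.2]
width: 7.7
gripper_force: 0.0
```

```bash
python3 - <<'E'
from h import *
delta([645,-216,206],[np.pi,0,-.29])
E
```

```text
clk 6.2 d [-2.9 -3.4  3.4] w [-0.     0.     0.968] F [ 0.8 -0.4  0.2] q [-0.17  0.83  0.92  1.4  -0.67  1.23 -0.08] w 7.7
```

```bash

python3 - <<'E'
from h import *
a=ctrl.get_image("wrist");b=ctrl.get_image("scene")
cv2.imwrite("pics/w3.png",np.hstack([a[150:450,120:520],cv2.resize(b[270:375,220:360],(400,300),interpolation=cv2.INTER_CUBIC)]))
E
```

```text
(no output)
```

View pics/w3.png

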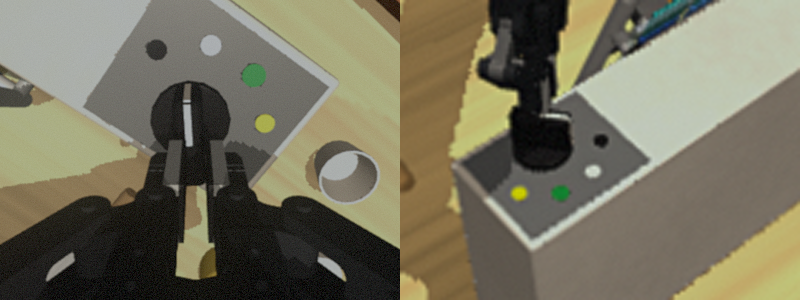

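The crops show the fingers closed about the bar's tail end. The reported opening doesn't prove a grip, so I'll close further.

Request:
nudge_tcp --rows '[[[0, 0, 0, 0, 0, 0, 0], [0, 0, 0, 0, 0, 0, 0], [0, 0, 0, 0, 0, 0, 0]]]'

```text
clock: 6.6
eef_pos: [649.5, -216.9, 209.4]
tool_rot: [3.142, 0.0, 0.678]
force: [-0.1, -0.3, 0.8]
width: -0.3
gripper_force: 0.0
```

The fingers closed on air, so tip height or position is off. I'll check where the TCP projects in the scene camera.

```bash

python3 - <<'E'
from h import *
C=cam("scene")
print("start tcp",proj("scene",[[175.5,625,192.5],[175.5,625,240]],C))
P=[[649.5,-216.9,209.4],[649.5,-216.9,250],[646,-216,200],[646,-216,230]];u=proj("scene",P,C);print(u)
b=ctrl.get_image("scene");x0,y0=225,255
c=cv2.resize(b[y0:y0+75,x0:x0+100],None,fx=8,fy=8,interpolation=cv2.INTER_CUBIC)
for p,col in zip(u,[(0,0,255),(0,128,255),(255,0,0),(255,255,0)]):cv2.circle(c,tuple(int(v) for v in ((p-[x0,y0]+.5)*8)),4,col,-1)
cv2.imwrite("pics/s3.png",c)
E
```

```text
start tcp [[395.40579658 130.23489858]
 [396.80107691 117.98061214]]
[[269.47953539 318.40410454]
 [267.96963076 304.95794845]
 [269.25599796 320.13256501]
 [268.15360346 310.41845924]]
```

View pics/s3.png

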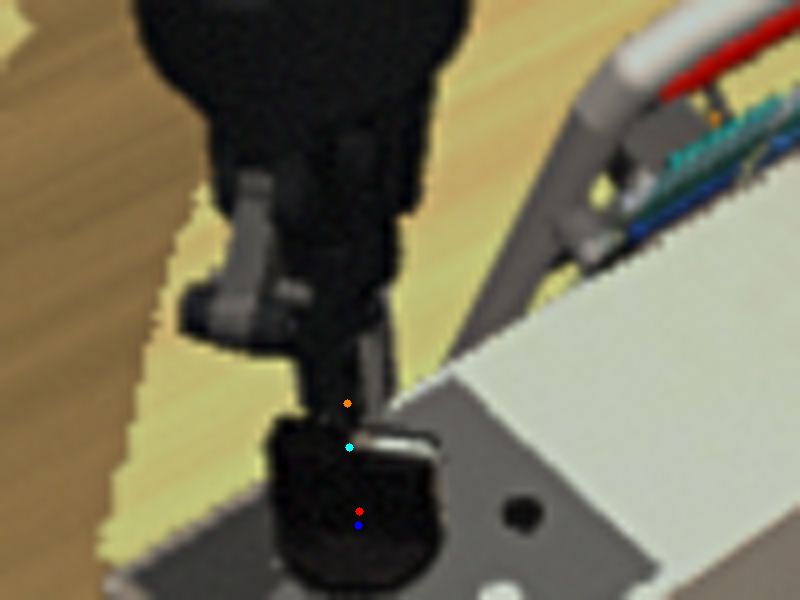

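The tips end at the bar's top, near z≈245, although the TCP reads 209. The start picture and the wrist view agree, so the tips sit about 40 mm behind the reported TCP. I'll open, go about 33 mm lower, and close.

Request:
nudge_tcp --rows '[[[0, 0, 0, 0, 0, 0, 45], [0, 0, 0, 0, 0, 0, 45], [0, 0, 0, 0, 0, 0, 45], [0, 0, 0, 0, 0, 0, 45]]]'

```text
clock: 7.05
eef_pos: [649.5, -216.9, 209.4]
tool_rot: [3.142, -0.0, 0.678]
force: [0.8, -0.7, -0.0]
width: 45.1
gripper_force: 0.0
```

Request:
nudge_tcp --rows '[[[-0.08, 0, 0.24, 0, 0, 0, 45], [-0.08, 0, 0.24, 0, 0, 0, 45], [0, 0, 0.24, 0, 0, 0, 45], [0, 0, 0.24, 0, 0, 0, 45], [0, 0, 0.16, 0, 0, 0, 45]]]'

```text
clock: 7.55
eef_pos: [646.1, -219.1, 180.4]
tool_rot: [-3.141, 0.0, 0.678]
force: [0.1, 1.0, -0.2]
width: 44.9
gripper_force: 0.0
```

Request:
nudge_tcp --rows '[[[0, 0, 0.16, 0, 0, 0, 30], [0, 0, 0, 0, 0, 0, 10], [0, 0, 0, 0, 0, 0, 5], [0, 0, 0, 0, 0, 0, 5], [0, 0, 0, 0, 0, 0, 5]]]'

```text
clock: 8.05
eef_pos: [644.6, -216.7, 176.8]
tool_rot: [-3.135, 0.0, 0.679]
force: [-3.9, 4.9, 1.4]
width: 12.5
gripper_force: 59.9
```

```bash
python3 -c "
from cell import ctrl;print(ctrl.grip_point_offset)"
```

```text
18.700000000000003
```

Request:
nudge_tcp --rows '[[[0, 0, 0, 0, 0, 0.4, 5], [0, 0, 0, 0, 0, 0.4, 5], [0, 0, 0, 0, 0, 0.4, 5], [0, 0, 0, 0, 0, 0.4, 5], [0, 0, 0, 0, 0, 0.4, 5]]]'

```text
clock: 8.55
eef_pos: [644.4, -216.0, 176.8]
tool_rot: [-3.135, 0.004, 0.175]
force: [-6.3, 6.9, 2.2]
width: 12.4
gripper_force: 60.1
```

Request:
nudge_tcp --rows '[[[0, 0, 0, 0, 0, 0.4, 5], [0, 0, 0, 0, 0, 0.4, 5], [0, 0, 0, 0, 0, 0.4, 5], [0, 0, 0, 0, 0, 0.4, 5], [0, 0, 0, 0, 0, 0.32, 5], [0, 0, 0, 0, 0, 0, 5], [0, 0, 0, 0, 0, 0, 5]]]'

```text
clock: 9.25
eef_pos: [644.4, -215.3, 176.8]
tool_rot: [-3.136, 0.007, -0.301]
force: [-7.6, 7.8, 2.8]
width: 12.4
gripper_force: 60.2
```

Request:
nudge_tcp --rows '[[[0, 0, 0, 0, 0, 0, 45], [0, 0, 0, 0, 0, 0, 45], [0, 0, 0, 0, 0, 0, 45], [0, 0, 0, 0, 0, 0, 45], [0, 0, -0.8, 0, 0, 0, 45], [0, 0, -1.6, 0, 0, 0, 45], [0, 0, -2, 0, 0, 0, 60], [0, 0, -2, 0, 0, 0, 85], [0, 0, -2, 0, 0, 0, 85], [0, 0, -2, 0, 0, 0, 85], [0, 0, 0, 0, 0, 0, 85]]]'

```text
clock: 10.35
eef_pos: [646.9, -222.5, 445.5]
tool_rot: [3.137, -0.012, -0.302]
force: [-0.2, -1.0, -0.1]
width: 85.1
gripper_force: 0.0
```

```bash
python3 - <<'E'
from h import *
import pickle
C=cam("wrist");i=ctrl.get_image("wrist");pickle.dump(C,open("w4.pkl","wb"));cv2.imwrite("pics/w4.png",i)
delta([646,-216,436],[np.pi,0,0])
# predicted frame points in the picture
fr=lambda q,p=[483,10,.055,.42]:np.array(q,float)@(R.from_euler('z',p[2])*R.from_euler('y',p[3])).as_matrix().T+[p[0],p[1],0]
print(proj("wrist",fr([[0,0,292],[0,-95,292],[0,-122,150],[-30,100,143],[-30,-50,143],[0,0,10]]),C))
E
```

```text
clk 10.4 d [-2.3 -5.2  5.7] w [ 0.003 -0.007 -0.303] F [-0.5  0.4 -0.9] q [-0.15  0.76  1.21  0.97 -0.72  1.77 -1.11] w 85.1
[[110.53611587 312.81983735]
 [192.43611045 283.32982396]
 [257.05769873 276.07562021]
 [123.59741525 345.93161553]
 [217.85955541 313.02103923]
 [216.84090758 299.30234853]]
```

View pics/w4.png

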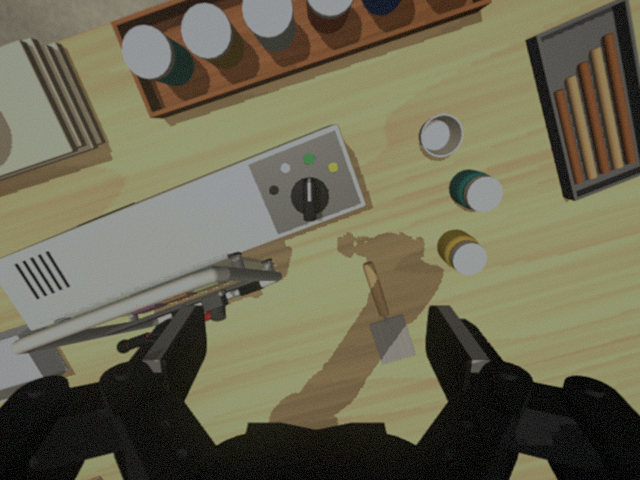

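The stripe now points at the green dot (309,159), so the selector is done. The rail runs from (18,348) to (222,270), and the foot is at (124,346), matching my prediction of (123.6,345.9). So the frame pose is good. Next is the kickstand: closed fingers hooked behind the leg and pulled along d.

```bash
cat >> h.py <<'E'
FR=R.from_euler('z',.056)*R.from_euler('y',.42);FO=np.array([483.,10,0])
def kick(ca,cd,back=0,prot=12,off=40):
    a=FR.apply([0,1,0]);d=FR.apply([-.479,0,-.878]);d/=np.linalg.norm(d)
    tz=np.cross(-d,-a);B=R.from_matrix(np.c_[-d,-a,tz])
    piv=FO+FR.apply([-30,-50,143])
    return piv+a*ca+d*cd+tz*(prot+off-back),B
E
python3 - <<'E'
from h import *
p,B=kick(110,-23,120);print(p,B.as_euler('xyz'),B.as_matrix()[:,2]);d,w=delta(p,B);print(kick(110,-23)[0])
p[2]=446;print(ctrl.read_state()['tool_rot']);delta(p,B)
E
```

```text
[487.61037494  70.35265431 210.82616364] [ 3.14159265 -0.65136981  0.056     ] [ 0.60532593  0.03393373 -0.79525406]
clk 10.4 d [-240.4 -231.8  228.7] w [ 0.12   0.638 -0.345] F [-0.5  0.4 -0.9] q [-0.15  0.76  1.21  0.97 -0.72  1.77 -1.11] w 85.1
[560.24948628  74.42470208 115.39567621]
[ 3.13938592 -0.00691764 -0.30265712]
clk 10.4 d [-238.7 -231.3   -6.5] w [ 0.12   0.638 -0.345] F [-0.5  0.4 -0.9] q [-0.15  0.76  1.21  0.97 -0.72  1.77 -1.11] w 85.1
```

Units first: shifts go in units of 25 mm and turns go in units of 0.25 rad. So -34 mm is -1.36, -33 mm is -1.32, -0.058 rad is -0.232.

Request:
nudge_tcp --rows '[[[-1.36, -1.32, 0, 0, 0, 0, 60], [-1.36, -1.32, 0, 0, 0, 0, 30], [-1.36, -1.32, 0, 0, 0, 0, 0], [-1.36, -1.32, 0, 0, 0, 0, 0], [-1.36, -1.32, 0, 0, 0, 0, 0], [-1.36, -1.32, 0, 0, 0, 0, 0], [-1.36, -1.32, 0, 0, 0, 0, 0], [0, 0, 0, 0.08, 0.424, -0.232, 0], [0, 0, 0, 0.08, 0.424, -0.232, 0], [0, 0, 0, 0.08, 0.424, -0.232, 0], [0, 0, 0, 0.08, 0.424, -0.232, 0]]]'

```text
clock: 11.5
eef_pos: [476.2, 65.1, 434.2]
tool_rot: [-3.133, -0.319, -0.121]
force: [-2.4, -0.3, -0.6]
width: 0.2
gripper_force: 0.0
```

Request:
nudge_tcp --rows '[[[0, 0, 0, 0.08, 0.424, -0.232, 0], [0, 0, 0, 0.08, 0.424, -0.232, 0], [0, 0, 0, 0, 0, 0, 0]]]'

```text
clock: 11.8
eef_pos: [472.2, 65.0, 431.9]
tool_rot: [3.138, -0.526, 0.01]
force: [-1.2, 0.1, -0.1]
width: 0.2
gripper_force: 0.0
```

```bash
python3 - <<'E'
from h import *
p,B=kick(110,-23,120);delta(p,B)
E
```

```text
clk 11.8 d [-97.5  -6.  199. ] w [ 0.029  0.126 -0.038] F [-1.2  0.1 -0.1] q [-1.43 -0.3   0.8   2.05  0.64  0.94 -2.46] w 0.2
```

Request:
nudge_tcp --rows '[[[-0.8, -0.04, 1.6, 0, 0, 0, 0], [-0.8, -0.04, 1.6, 0, 0, 0, 0], [-0.8, -0.04, 1.6, 0, 0, 0, 0], [-0.8, -0.04, 1.6, 0, 0, 0, 0], [0, 0, 0, 0, 0, 0, 0]]]'

```text
clock: 12.3
eef_pos: [476.9, 74.5, 291.9]
tool_rot: [-3.14, -0.502, 0.011]
force: [-0.1, -0.0, 0.3]
width: -0.2
gripper_force: 0.0
```

```bash
python3 - <<'E'
from h import *
p,B=kick(110,-23,120);delta(p,B)
E
```

```text
clk 12.3 d [-29.7   4.4  76.1] w [ 0.023  0.149 -0.038] F [-0.1 -0.   0.3] q [-1.34  0.05  1.06  2.31  0.28  0.34 -2.09] w -0.2
```

```bash
cat >> h.py <<'E'
def kick2(ca,cd,back=0,prot=12,off=40,tilt=.5):
    a=FR.apply([0,1,0]);d=FR.apply([-.479,0,-.878]);d/=np.linalg.norm(d)
    B=R.from_euler('xyz',[np.pi,-tilt,.03]);tz=B.as_matrix()[:,2]
    return FO+FR.apply([-30,-50,143])+a*ca+d*cd+tz*(prot+off-back),B
E
python3 - <<'E'
from h import *
delta(*kick2(110,-24,70));delta(*kick2(110,-24,0))
prev=None
for c in[(110,-24),(108,33),(94,62),(80,80),(62,94)]:
  p,B=kick2(*c)
  if prev is not None:print(c,B.inv().apply(p-prev).round(1))
  prev=p
E
```

```text
clk 12.3 d [-18.6   2.8 125.2] w [ 0.007 -0.002 -0.017] F [-0.1 -0.   0.3] q [-1.34  0.05  1.06  2.31  0.28  0.34 -2.09] w -0.2
clk 12.3 d [-18.7   2.3 195.2] w [ 0.007 -0.002 -0.017] F [-0.1 -0.   0.3] q [-1.34  0.05  1.06  2.31  0.28  0.34 -2.09] w -0.2
(108, 33) [-56.3   3.2   8.6]
(94, 62) [-28.3  14.6   4.6]
(80, 80) [-17.5  14.4   2.9]
(62, 94) [-13.4  18.3   2.3]
```

Request:
nudge_tcp --rows '[[[-0.36, 0.04, 0.8, 0, 0, 0, 0], [-0.4, 0.04, 0.8, 0, 0, 0, 0], [0, 0, 1.2, 0, 0, 0, 0], [0, 0, 1.2, 0, 0, 0, 0], [0, 0, 1, 0, 0, 0, 0], [0, 0, 0, 0, 0, 0, 0]]]'

```text
clock: 12.9
eef_pos: [488.9, 64.8, 238.9]
tool_rot: [3.095, -0.481, 0.031]
force: [0.3, 0.1, -0.2]
width: 0.1
gripper_force: 0.0
```

```bash
python3 - <<'E'
from h import *
delta(*kick2(110,-24,0))
C=cam("wrist");cv2.imwrite("pics/w5.png",ctrl.get_image("wrist"))
E
```

```text
clk 12.9 d [ -0.6 -13.2 142.7] w [0.046 0.019 0.002] F [ 0.3  0.1 -0.2] q [-0.49  0.16  0.18  2.34  0.67  0.24 -2.49] w 0.1
```

Request:
nudge_tcp --rows '[[[0, 0, 0.4, 0.08, -0.24, 0, 0], [0, 0, 0.4, 0.08, -0.24, 0, 0], [0, 0, 0.4, 0, -0.24, 0, 0], [0, 0, 0, 0, 0, 0, 0]]]'

```text
clock: 13.35
eef_pos: [502.2, 65.4, 213.4]
tool_rot: [3.133, -0.312, 0.028]
force: [-0.3, 0.8, 0.5]
width: 0.2
gripper_force: 0.0
```

```bash
python3 - <<'E'
from h import *
for t in(.2,.3,.4):delta(*kick2(110,-24,0,tilt=t))
E
```

```text
clk 13.35 d [  3.3  -7.6 113.4] w [ 0.009 -0.112 -0.003] F [-0.3  0.8  0.5] q [-0.17  0.26 -0.09  2.19  0.26  0.4  -2.02] w 0.2
clk 13.35 d [  8.4  -7.6 113.7] w [ 0.01  -0.012 -0.002] F [-0.3  0.8  0.5] q [-0.17  0.26 -0.09  2.19  0.26  0.4  -2.02] w 0.2
clk 13.35 d [ 13.6  -7.6 113.5] w [ 0.01   0.088 -0.002] F [-0.3  0.8  0.5] q [-0.17  0.26 -0.09  2.19  0.26  0.4  -2.02] w 0.2
```

Request:
nudge_tcp --rows '[[[0.16, -0.16, 0.8, 0, 0, 0, 0], [0.16, -0.16, 0.8, 0, 0, 0, 0], [0, 0, 0.8, 0, 0, 0, 0], [0, 0, 0.6, 0, 0, 0, 0], [0, 0, 0, 0, 0, 0, 0]]]'

```text
clock: 13.85
eef_pos: [528.1, 73.4, 142.2]
tool_rot: [3.129, -0.307, 0.033]
force: [0.3, -0.4, 1.1]
width: 0.3
gripper_force: 0.0
```

```bash
python3 - <<'E'
from h import *
delta(*kick2(110,-24,0,prot=16,tilt=.3))
C=cam("wrist");i=ctrl.get_image("wrist")
b=ctrl.get_image("scene")
h=cv2.resize(b[180:290,260:400],(560,440),interpolation=cv2.INTER_CUBIC)
cv2.imwrite("pics/w5.png",i);cv2.imwrite("pics/s5.png",h)
E
```

```text
clk 13.85 d [ 5.6  0.3 42. ] w [ 0.012 -0.007  0.002] F [ 0.3 -0.4  1.1] q [-0.21  0.42 -0.05  2.21  0.43  0.23 -2.2 ] w 0.3
```

```bash

python3 - <<'E'
from h import *
delta(*kick2(110,-24,0,prot=20,tilt=.12))
delta(*kick2(110,-24,30,prot=20,tilt=.12))
prev=None
for c in[(110,-24),(108,33),(94,62),(80,80),(62,94)]:
  p,B=kick2(*c,tilt=.12)
  if prev is not None:print(c,B.inv().apply(p-prev).round(1))
  prev=p
E
```

```text
clk 13.95 d [-7.3  0.8 46.2] w [ 0.01  -0.191  0.   ] F [-0.5 -0.3  1. ] q [-0.21  0.42 -0.05  2.21  0.43  0.23 -2.2 ] w -0.1
clk 13.95 d [-1.6  1.1 16.8] w [ 0.01  -0.191  0.   ] F [-0.5 -0.3  1. ] q [-0.21  0.42 -0.05  2.21  0.43  0.23 -2.2 ] w -0.1
(108, 33) [-49.1   3.2  28.9]
(94, 62) [-24.6  14.6  14.7]
(80, 80) [-15.2  14.4   9.2]
(62, 94) [-11.6  18.3   7.2]
```

Request:
nudge_tcp --rows '[[[0, 0, 0, 0, -0.38, 0, 0], [0, 0, 0, 0, -0.38, 0, 0], [0, 0, 0.4, 0, 0, 0, 0], [0, 0, 0, 0, 0, 0, 0]]]'

```text
clock: 14.35
eef_pos: [530.1, 72.5, 132.4]
tool_rot: [3.132, -0.12, 0.027]
force: [-0.2, -0.2, -0.7]
width: 0.3
gripper_force: 0.0
```

```bash
python3 - <<'E'
from h import *
delta(*kick2(110,-24,0,prot=20,tilt=.12))
E
```

```text
clk 14.35 d [ 2.4 -0.6 35.2] w [ 0.01   0.    -0.003] F [-0.2 -0.2 -0.7] q [-0.03  0.51 -0.26  2.02  0.31  0.54 -2.06] w 0.3
```

Request:
nudge_tcp --rows '[[[0.08, 0, 0.32, 0, 0, 0, 0], [0.04, 0, 0.32, 0, 0, 0, 0], [0, 0, 0.24, 0, 0, 0, 0], [0, 0, 0, 0, 0, 0, 0]]]'

```text
clock: 14.75
eef_pos: [535.2, 72.9, 110.5]
tool_rot: [3.132, -0.117, 0.028]
force: [-0.1, -0.4, 0.3]
width: -0.3
gripper_force: 0.0
```

Request:
nudge_tcp --rows '[[[0, 0, 0.2, 0, 0, 0, 0], [0, 0, 0.16, 0, 0, 0, 0], [0, 0, 0.16, 0, 0, 0, 0], [0, 0, 0, 0, 0, 0, 0]]]'

```text
clock: 15.15
eef_pos: [537.8, 73.2, 104.1]
tool_rot: [3.131, -0.122, 0.028]
force: [-19.9, -1.2, 54.5]
width: -0.2
gripper_force: 28.1
```

```bash
python3 - <<'E'
from h import *
delta(*kick2(110,-24,0,prot=20,tilt=.12))
C=cam("wrist");i=ctrl.get_image("wrist")
b=ctrl.get_image("scene")
cv2.imwrite("pics/w5.png",i);cv2.imwrite("pics/s5.png",cv2.resize(b[180:290,260:400],(560,440),interpolation=cv2.INTER_CUBIC))
h=np.hstack([i[100:480,100:540],cv2.resize(b[190:280,300:385],(359,380),interpolation=cv2.INTER_CUBIC)]);cv2.imwrite("pics/k5.png",h);print(h.shape)
E
```

```text
clk 15.15 d [-1.9  0.2  6.1] w [ 0.011 -0.002 -0.002] F [-19.9  -1.2  54.5] q [-0.05  0.56 -0.23  2.03  0.35  0.47 -2.09] w -0.2
(380, 799, 3)
```

Request:
nudge_tcp --rows '[[[0, 0, -0.32, 0, 0, 0, 0], [0, 0, 0, 0, 0, 0, 0]]]'

```text
clock: 15.45
eef_pos: [537.8, 73.2, 108.2]
tool_rot: [3.133, -0.122, 0.027]
force: [0.6, -0.0, -0.6]
width: 0.1
gripper_force: 0.0
```

View pics/k5.png

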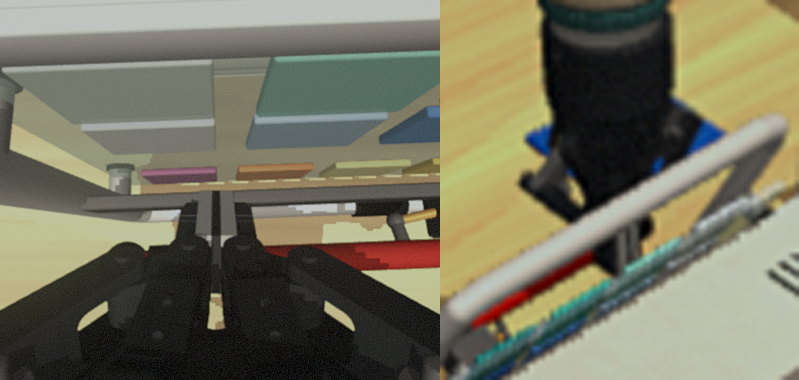

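The picture shows the finger tips at (180–250,195) touching the dark crossbar. The red leg, at row ~255, is on the robot's side of the fingers. So the fingers are hooked behind the leg, a little too deep. I'll check the heights.

```bash
python3 - <<'E'
from h import *
c=ctrl.calibration("wrist")
K,D,_=cam("wrist")
T=np.eye(4);T[:3,:3]=R.from_euler('xyz',[3.131,-.122,.028]).as_matrix();T[:3,3]=[537.8,73.2,104.1]
C=(K,D,np.linalg.inv(T@c['hand_eye']))
def pl(uv,xf):
    o,d=ray("wrist",uv,C);o=FR.inv().apply(o-FO);d=FR.inv().apply(d);return o+d*(xf-o[0])/d[0]
print("crossbar h",pl((200,303),0),pl((480,285),0));print("leg",pl((500,355),-30))
for xt in(0,11):  # tip in tool coords
  o,d=ray("wrist",(317,293),C);Ti=np.linalg.inv(T);o=(Ti@[*o,1])[:3];d=Ti[:3,:3]@d;print("tip tool",o+d*(xt-o[0])/d[0])
print(FR.inv().apply(T[:3,3]-FO),[FR.inv().apply(T[:3,:3]@[0,0,-k]+T[:3,3]-FO).round(1) for k in(0,20,30,40)])
p=FO+FR.apply([-30,60,143]);print("leg pt",p);delta(p,R.from_matrix(T[:3,:3]))
E
```

```text
crossbar h [  0.         124.55078503 100.45156839] [  0.         -11.57292303 146.02574209]
leg [-30.         -19.15973022 139.08843886]
tip tool [ 1.42108547e-14  4.78108803e-01 -2.13356196e+01]
tip tool [ 11.           0.40382473 -44.6177305 ]
[ 10.74088841  60.033732   118.80519491] [array([ 10.7,  60. , 118.8]), array([  0.4,  60.3, 135.9]), array([ -4.7,  60.5, 144.5]), array([ -9.9,  60.6, 153.1])]
leg pt [510.51036715  71.63639609 142.80453206]
clk 15.45 d [-22.9   1.1 -37.7] w [-0.002  0.    -0.001] F [ 0.6 -0.  -0.6] q [-0.05  0.55 -0.24  2.02  0.34  0.48 -2.08] w 0.1
```

Request:
nudge_tcp --rows '[[[-0.2, 0, 0, 0, 0, 0, 0], [0, 0, 0.12, 0, 0, 0, 0], [0, 0, 0.12, 0, 0, 0, 0], [0, 0, 0, 0, 0, 0, 0]]]'

```text
clock: 15.85
eef_pos: [531.7, 72.7, 102.4]
tool_rot: [3.131, -0.119, 0.028]
force: [-13.3, -1.1, 35.7]
width: -0.0
gripper_force: 18.3
```

Request:
nudge_tcp --rows '[[[-0.2, 0, 0.12, 0, 0, 0, 0], [-0.2, 0, 0.12, 0, 0, 0, 0], [-0.2, 0, 0.12, 0, 0, 0, 0], [0, 0, 0, 0, 0, 0, 0]]]'

```text
clock: 16.25
eef_pos: [517.5, 72.0, 88.2]
tool_rot: [3.132, -0.116, 0.027]
force: [1.1, 0.5, 0.0]
width: 0.0
gripper_force: 0.5
```

Request:
nudge_tcp --rows '[[[-0.4, 0.04, 0.2, 0, 0, 0, 0], [-0.4, 0.04, 0.2, 0, 0, 0, 0], [-0.36, 0.04, 0.2, 0, 0, 0, 0], [0, 0, 0, 0, 0, 0, 0]]]'

```text
clock: 16.65
eef_pos: [489.8, 68.0, 69.9]
tool_rot: [3.132, -0.115, 0.027]
force: [-0.3, 0.4, 0.1]
width: 0.3
gripper_force: 0.1
```

```bash
python3 - <<'E'
from h import *
delta(*kick2(108,33,0,prot=20,tilt=.12))
b=ctrl.get_image("scene").astype(int);t=ctrl.get_image("wrist").astype(int)
def red(i):
  m=((i[...,2]>90)&(i[...,2]>2.5*i[...,1])&(i[...,2]>2.5*i[...,0])).astype(np.uint8)
  n,l,s,c=cv2.connectedComponentsWithStats(m);return [(s[k].tolist(),c[k].round()) for k in range(1,n) if s[k][4]>15]
print(red(cv2.imread("pics/w5.png").astype(int)));print(red(t));print(red(b))
P=[]
for q in(0,.3,.5,.7,.9,1.2,1.57):
  for r in(30,130):P.append(FO+FR.apply(np.array([-30,-50,143])+r*(np.array([0,1,0])*np.cos(q)+np.array([-.479,0,-.878])*np.sin(q))))
print(proj("wrist",P).reshape(-1,4).round())
E
```

```text
clk 16.65 d [ 1.  -0.4  6.8] w [ 0.01   0.005 -0.003] F [-0.3  0.4  0.1] q [-0.11  0.57 -0.16  2.17  0.39  0.32 -2.15] w 0.3
[([422, 340, 143, 31, 3192], array([502., 354.])), ([370, 350, 18, 7, 70], array([380., 353.]))]
[([358, 258, 274, 98, 8238], array([507., 306.]))]
[]
[[561. 273. 247. 283.]
 [553. 288. 277. 340.]
 [552. 297. 305. 365.]
 [556. 305. 337. 383.]
 [562. 311. 372. 395.]
 [578. 316. 430. 406.]
 [604. 318. 509. 409.]]
```

The leg is following, at q ≈ 0.65. I'll carry on past centre.

Request:
nudge_tcp --rows '[[[-0.32, 0.2, 0.2, 0, 0, 0, 0], [-0.32, 0.2, 0.2, 0, 0, 0, 0], [-0.32, 0.2, 0.2, 0, 0, 0, 0], [-0.32, 0.28, 0.2, 0, 0, 0, 0], [-0.32, 0.28, 0.16, 0, 0, 0, 0], [0, 0, 0, 0, 0, 0, 0], [0, 0, 0, 0, 0, 0, 0]]]'

```text
clock: 17.45
eef_pos: [457.1, 39.0, 43.5]
tool_rot: [3.133, -0.119, 0.026]
force: [0.7, 0.2, 0.0]
width: 0.1
gripper_force: 0.0
```

```bash
python3 - <<'E'
from h import *
t=ctrl.get_image("wrist").astype(int);delta(*kick2(80,80,0,prot=20,tilt=.12))
cv2.imwrite("pics/w6.png",t)
m=((t[...,2]>90)&(t[...,2]>2.5*t[...,1])&(t[...,2]>2.5*t[...,0])).astype(np.uint8)
n,l,s,c=cv2.connectedComponentsWithStats(m);k=1+s[1:,4].argmax();print(s[k],c[k])
ys,xs=np.where(l==k);print(cv2.fitLine(np.c_[xs,ys].astype(np.float32),cv2.DIST_L2,0,.01,.01).ravel())
for q in(0,.7,.9,1.2,1.57):
  P=[FO+FR.apply(np.array([-30,-50,143])+r*(np.array([0,1,0])*np.cos(q)+np.array([-.479,0,-.878])*np.sin(q))) for r in(30,130)]
  u=proj("wrist",P);e=u[1]-u[0];print(q,u.ravel().round(),(e/np.linalg.norm(e)).round(3))
E
```

```text
clk 17.5 d [-2.6  0.8  8.7] w [ 0.009  0.001 -0.003] F [-0.1 -0.9  0.4] q [ 0.03  0.61 -0.28  2.28  0.89  0.24 -2.6 ] w 0.2
[ 494  198  146  174 5997] [571.03418376 280.64982491]
[  0.6255368  -0.7801947 571.0342    280.6498   ]
0 [532. 156.  98. 169.] [-0.999  0.032]
0.7 [529. 215. 270. 339.] [-0.902  0.433]
0.9 [539. 225. 318. 358.] [-0.857  0.515]
1.2 [559. 235. 391. 374.] [-0.772  0.635]
1.57 [593. 239. 486. 378.] [-0.613  0.79 ][ WARN:0@1.164] global loadsave.cpp:1063 imwrite_ Unsupported depth image for selected encoder is fallbacked to CV_8U.
```

The leg's direction matches q = 1.57, so it has snapped fully down. I'll retreat upward and turn for the top rail.

Request:
nudge_tcp --rows '[[[0, 0, -0.6, 0, -0.16, 0, 0], [0, 0, -1.2, 0, -0.16, 0, 0], [0, 0, -1.6, 0, -0.16, 0, 0], [0, 0, -1.6, 0, 0, 0, 0], [0, 0, -1.6, 0, 0, 0, 0], [0, 0, -1.6, 0, 0, 0, 0], [0, 0, -1.6, 0, 0, 0, 0], [0, 0, -1.6, 0, 0, 0, 0], [0, 0, 0, 0, 0, 0, 0]]]'

```text
clock: 18.4
eef_pos: [454.3, 44.0, 333.4]
tool_rot: [3.135, -0.009, 0.028]
force: [0.0, 0.6, -0.3]
width: 0.2
gripper_force: 0.0
```

```bash
python3 - <<'E'
from h import *
delta([602,15.6,340],[np.pi,0,1.627])
E
```

```text
clk 18.4 d [146.9  32.5  -5.1] w [ 0.012 -0.002 -1.599] F [ 0.   0.6 -0.3] q [ 0.51  0.27 -0.87  1.81  0.24  1.16 -1.97] w 0.2
```

Request:
nudge_tcp --rows '[[[1.16, 0.24, -0.12, 0, 0, 0, 40], [1.16, 0.24, -0.12, 0, 0, 0, 85], [1.16, 0.28, -0.12, 0, 0, 0, 85], [1.16, 0.24, -0.12, 0, 0, 0, 85], [1.2, 0.28, 0, 0, 0, 0, 85], [0, 0, 0, 0, 0, -0.58, 85], [0, 0, 0, 0, 0, -0.58, 85], [0, 0, 0, 0, 0, -0.58, 85], [0, 0, 0, 0, 0, -0.58, 85], [0, 0, 0, 0, 0, -0.58, 85], [0, 0, 0, 0, 0, -0.58, 85], [0, 0, 0, 0, 0, -0.58, 85]]]'

```text
clock: 19.6
eef_pos: [597.4, 14.4, 339.5]
tool_rot: [3.141, 0.008, 1.049]
force: [0.6, 0.3, -0.9]
width: 84.9
gripper_force: 0.0
```

Request:
nudge_tcp --rows '[[[0, 0, 0, 0, 0, -0.58, 85], [0, 0, 0, 0, 0, -0.58, 85], [0, 0, 0, 0, 0, -0.58, 85], [0, 0, 0, 0, 0, -0.58, 85], [0, 0, 0, 0, 0, 0, 85]]]'

```text
clock: 20.1
eef_pos: [597.4, 14.2, 339.3]
tool_rot: [-3.138, 0.007, 1.624]
force: [-0.3, -0.8, -0.9]
width: 85.0
gripper_force: 0.0
```

```bash
python3 - <<'E'
from h import *
delta([602,15.6,211],[np.pi,0,1.627])
C=cam("wrist");i=ctrl.get_image("wrist");cv2.imwrite("pics/w7.png",i)
C2=cam("top");t=ctrl.get_image("top");cv2.imwrite("pics/t7.png",t)
# predicted rail points in the wrist view; the rail runs up-down there: scan rows for the bright tube
P=[FO+FR.apply([0,y,292]) for y in(40,60,80,95)]
for p,u in zip(P,proj("wrist",P,C)):
    r=int(round(u[1]))
    if 0<=r<480: print(p.round(),u.round(),i[r,max(0,int(u[0])-36):int(u[0])+37:4].mean(1).astype(int))
E
```

```text
clk 20.1 d [  2.    5.1 128.2] w [-0.004  0.007 -0.003] F [-0.3 -0.8 -0.9] q [ 0.56  0.65 -1.18  1.43  0.6   1.46 -0.56] w 85.0
[600.  57. 267.] [323. 173.] [ 83  84 118  87  85  86  86 119 150 164 165 160 136 165 165 162 165 164
 164]
[599.  77. 267.] [323. 142.] [ 99  98  96  95  97  99  99 125 149 161 164 159 140 165 166 166 165 167
 167]
[597.  97. 267.] [323. 109.] [101  92 137  97  97  94  96 129 153 164 163 159 140 168 167 167 166 165
 163]
[597. 112. 267.] [323.  84.] [ 92  95 101  97  98  98  89 128 153 164 160 162 137 166 163 163 164 162
 158]
```

Request:
nudge_tcp --rows '[[[0.04, 0.12, 1, 0, 0, 0, 85], [0.04, 0.08, 1, 0, 0, 0, 85], [0, 0, 1, 0, 0, 0, 85], [0, 0, 1, 0, 0, 0, 85], [0, 0, 0.6, 0, 0, 0, 85], [0, 0, 0.52, 0, 0, 0, 85], [0, 0, 0, 0, 0, 0, 60], [0, 0, 0, 0, 0, 0, 40], [0, 0, 0, 0, 0, 0, 24], [0, 0, 0, 0, 0, 0, 24]]]'

```text
clock: 21.2
eef_pos: [603.0, 14.5, 213.1]
tool_rot: [-3.141, 0.009, 1.621]
force: [0.3, -0.2, -0.5]
width: 27.6
gripper_force: 0.0
```

Request:
nudge_tcp --rows '[[[0, 0, 0, 0, 0, 0, 20], [0, 0, 0, 0, 0, 0, 16], [0, 0, 0, 0, 0, 0, 12], [0, 0, 0, 0, 0, 0, 8], [0, 0, 0, 0, 0, 0, 8]]]'

```text
clock: 21.7
eef_pos: [603.0, 14.3, 212.7]
tool_rot: [-3.141, 0.009, 1.621]
force: [1.3, -0.8, 5.7]
width: 14.0
gripper_force: 58.6
```

Rail gripped. I'll pull it along the arc about the base rail (radius 282).

Request:
nudge_tcp --rows '[[[0, -0.16, -0.068, 0, 0, 0, 8], [0, -0.16, -0.064, 0, 0, 0, 8], [0, -0.16, -0.064, 0, 0, 0, 8], [0, -0.16, -0.06, 0, 0, 0, 8], [0, -0.16, -0.056, 0, 0, 0, 8], [0, -0.16, -0.056, 0, 0, 0, 8], [0, -0.16, -0.056, 0, 0, 0, 8], [0, -0.16, -0.052, 0, 0, 0, 8], [0, 0, 0, 0, 0, 0, 8]]]'

```text
clock: 22.6
eef_pos: [570.9, 11.6, 224.5]
tool_rot: [-3.141, 0.011, 1.62]
force: [4.4, -1.9, 2.4]
width: 14.0
gripper_force: 58.6
```

```bash
python3 - <<'E'
from h import *
s=ctrl.read_state();print(s['force'],s['torque'])
E
```

```text
[ 4.44629059 -1.88811853  2.39176219] [-0.57839486 -1.67079419 -0.00268884]
```

Request:
nudge_tcp --rows '[[[0, -0.16, -0.048, 0, 0, 0, 8], [0, -0.16, -0.044, 0, 0, 0, 8], [0, -0.16, -0.044, 0, 0, 0, 8], [0, -0.16, -0.04, 0, 0, 0, 8], [0, -0.16, -0.04, 0, 0, 0, 8], [0, -0.16, -0.036, 0, 0, 0, 8], [0, -0.16, -0.032, 0, 0, 0, 8], [0, -0.16, -0.032, 0, 0, 0, 8], [0, -0.16, -0.028, 0, 0, 0, 8], [0, -0.16, -0.028, 0, 0, 0, 8], [0, -0.16, -0.024, 0, 0, 0, 8], [0, 0, 0, 0, 0, 0, 8]]]'

```text
clock: 23.8
eef_pos: [527.1, 9.7, 234.8]
tool_rot: [-3.141, 0.011, 1.62]
force: [3.1, -2.9, 6.4]
width: 14.2
gripper_force: 61.5
```

```bash
python3 - <<'E'
from h import *
s=ctrl.read_state();print(s['force'],s['torque'],s['qpos'].round(2))
E
```

```text
[ 3.11815503 -2.93687351  6.37339964] [-0.69614512 -1.38263466 -0.05774796] [ 0.64  0.64 -1.16  1.79  0.65  1.16 -0.68]
```

Request:
nudge_tcp --rows '[[[0, -0.16, -0.02, 0, 0, 0, 8], [0, -0.16, -0.02, 0, 0, 0, 8], [0, -0.16, -0.016, 0, 0, 0, 8], [0, -0.16, -0.012, 0, 0, 0, 8], [0, -0.16, -0.012, 0, 0, 0, 8], [0, -0.16, -0.008, 0, 0, 0, 8], [0, -0.16, -0.004, 0, 0, 0, 8], [0, -0.16, -0.004, 0, 0, 0, 8], [0, 0, 0, 0, 0, 0, 8], [0, 0, 0, 0, 0, 0, 8]]]'

```text
clock: 24.8
eef_pos: [495.6, 8.0, 237.8]
tool_rot: [3.142, 0.011, 1.619]
force: [2.1, -4.5, 11.9]
width: 13.7
gripper_force: 62.8
```

```bash
python3 - <<'E'
from h import *
s=ctrl.read_state();print(s['force'],s['torque'],s['qpos'].round(2))
E
```

```text
[ 2.12050886 -4.49402786 11.87152743] [-0.91940539 -1.02194379 -0.06560367] [ 0.68  0.58 -1.18  1.86  0.61  1.12 -0.68]
```

Request:
nudge_tcp --rows '[[[0, -0.08, 0, 0, 0, 0, 8], [0, -0.08, 0, 0, 0, 0, 8], [0, -0.08, 0, 0, 0, 0, 8], [0, 0, 0, 0, 0, 0, 8]]]'

```text
clock: 25.2
eef_pos: [490.1, 7.9, 238.0]
tool_rot: [3.14, 0.011, 1.619]
force: [3.2, -5.7, 13.1]
width: 13.9
gripper_force: 62.9
```

Request:
nudge_tcp --rows '[[[0, -0.04, 0, 0, 0, 0, 8], [0, -0.04, 0, 0, 0, 0, 8], [0, 0, 0, 0, 0, 0, 8]]]'

```text
clock: 25.5
eef_pos: [486.6, 7.4, 237.5]
tool_rot: [-3.139, 0.012, 1.619]
force: [1.1, -5.0, 12.1]
width: 13.8
gripper_force: 63.8
```

Request:
nudge_tcp --rows '[[[0, -0.04, 0, 0, 0, 0, 8], [0, -0.04, 0, 0, 0, 0, 8], [0, 0, 0, 0, 0, 0, 8]]]'

```text
clock: 25.8
eef_pos: [484.6, 7.4, 237.5]
tool_rot: [-3.14, 0.011, 1.619]
force: [1.2, -5.0, 12.8]
width: 13.9
gripper_force: 63.8
```

Request:
nudge_tcp --rows '[[[0, -0.04, 0, 0, 0, 0, 8], [0, -0.04, 0, 0, 0, 0, 8], [0, 0, 0, 0, 0, 0, 8]]]'

```text
clock: 26.1
eef_pos: [482.8, 7.3, 237.6]
tool_rot: [-3.14, 0.011, 1.619]
force: [1.2, -4.9, 12.1]
width: 14.2
gripper_force: 63.8
```

Request:
nudge_tcp --rows '[[[0, -0.04, 0, 0, 0, 0, 8], [0, -0.04, 0, 0, 0, 0, 8], [0, 0, 0, 0, 0, 0, 8]]]'

```text
clock: 26.4
eef_pos: [480.9, 7.3, 237.6]
tool_rot: [-3.14, 0.011, 1.619]
force: [2.1, -4.6, 11.9]
width: 14.0
gripper_force: 63.7
```

Request:
nudge_tcp --rows '[[[0, -0.04, 0, 0, 0, 0, 8], [0, -0.04, 0, 0, 0, 0, 8], [0, 0, 0, 0, 0, 0, 8]]]'

```text
clock: 26.7
eef_pos: [479.0, 7.2, 237.6]
tool_rot: [-3.14, 0.011, 1.619]
force: [1.8, -4.8, 12.4]
width: 14.2
gripper_force: 63.7
```

No foot reaction yet. I'll locate the red leg in each camera to measure the frame's actual tilt.

```bash
python3 - <<'E'
from h import *
s=ctrl.read_state();T=R.from_euler('xyz',s['tool_rot'])
rail=s['eef_pos']-56*T.as_matrix()[:,2];print(rail,s['clock'])
im={}
for n in("wrist","top","scene"):
  C=cam(n);i=ctrl.get_image(n);cv2.imwrite(f"pics/{n}8.png",i);t=i.astype(int)
  m=((t[...,2]>60)&(t[...,2]>2.2*t[...,1])&(t[...,2]>2.2*t[...,0])).astype(np.uint8)
  k,l,st,c=cv2.connectedComponentsWithStats(m);print(n,[(st[j].tolist(),c[j].round()) for j in range(1,k) if st[j][4]>8])
  for th in(.03,0,-.03):
    F=R.from_euler('z',.056)*R.from_euler('y',th);O=rail-F.apply([0,0,292])
    q=[[-30,-50,143]]+[[-30-.479*r,-50,143-.878*r] for r in(20,120,150)]+[[0,122,150],[0,122,20],[0,122,280]]
    print(th,O.round(),proj(n,[O+F.apply(p) for p in q],C).round().tolist())
E
```

```text
[479.06859789   7.82648748 293.55133463] 26.7
wrist []
0.03 [470.   7.   2.] [[273.0, 287.0], [263.0, 278.0], [226.0, 245.0], [217.0, 238.0], [308.0, 42.0], [306.0, 68.0], [311.0, -39.0]]
0 [479.   8.   2.] [[278.0, 286.0], [269.0, 278.0], [233.0, 244.0], [225.0, 237.0], [314.0, 42.0], [315.0, 67.0], [312.0, -39.0]]
-0.03 [488.   8.   2.] [[284.0, 286.0], [275.0, 277.0], [241.0, 243.0], [233.0, 236.0], [321.0, 42.0], [324.0, 67.0], [314.0, -39.0]]
top []
0.03 [470.   7.   2.] [[330.0, 251.0], [330.0, 255.0], [330.0, 274.0], [330.0, 279.0], [267.0, 243.0], [271.0, 247.0], [263.0, 237.0]]
0 [479.   8.   2.] [[330.0, 250.0], [330.0, 254.0], [330.0, 272.0], [330.0, 277.0], [267.0, 241.0], [271.0, 245.0], [263.0, 237.0]]
-0.03 [488.   8.   2.] [[330.0, 248.0], [330.0, 252.0], [330.0, 269.0], [330.0, 274.0], [267.0, 240.0], [271.0, 242.0], [263.0, 237.0]]
scene [([282, 461, 31, 19, 297], array([298., 474.]))]
0.03 [470.   7.   2.] [[285.0, 255.0], [283.0, 258.0], [274.0, 271.0], [271.0, 275.0], [342.0, 231.0], [340.0, 265.0], [345.0, 192.0]]
0 [479.   8.   2.] [[286.0, 256.0], [284.0, 259.0], [275.0, 274.0], [273.0, 277.0], [343.0, 232.0], [342.0, 267.0], [345.0, 192.0]]
-0.03 [488.   8.   2.] [[287.0, 257.0], [286.0, 260.0], [277.0, 276.0], [275.0, 280.0], [344.0, 233.0], [343.0, 268.0], [345.0, 192.0]]
```

```bash
python3 - <<'E'
import cv2,numpy as np
for n,(y0,y1,x0,x1,st) in dict(wrist=(215,310,190,310,8),scene=(245,290,255,300,3)).items():
  i=cv2.imread(f"pics/{n}8.png").astype(int)
  print(n);
  print((i[y0:y1:st,x0:x1:st,2]-i[y0:y1:st,x0:x1:st,1]))
for n in("wrist","top","scene"):
  i=cv2.imread(f"pics/{n}8.png").astype(int);h=cv2.cvtColor(i.astype(np.uint8),cv2.COLOR_BGR2HSV)
  m=(((h[...,0]<6)|(h[...,0]>174))&(h[...,1]>140)&(h[...,2]>25)).astype(np.uint8)
  k,l,s,c=cv2.connectedComponentsWithStats(m);print(n,[(s[j].tolist(),c[j].round()) for j in range(1,k) if s[j][4]>12])
E
```

```text
wrist
[[19 18 17 18 18 19 19 19 21 20 20 23 20  7  3]
 [18 18 20 20 21 19 18 23 20 20 19 21 17 10  5]
 [21 21 19 20  3  4 23 20 21 21 21 21 20  7  4]
 [21 22 21 20  6  3 32 22 21 21 20 20 22 11  3]
 [21 19 19 20 19 10 44 34 20 22 19 21 23  9  4]
 [20 19 21 20 20 20  8 47 33 21 20 20 20 11  5]
 [20 19 18 20  5  7  5 22 46 37 -2 19 19  5  4]
 [19 19  4  2  4  8  7 19 16 48  7  3  3  1  5]
 [18 -3  5  2  4  8  8 20 14 -3  2  3  4  3  4]
 [ 2 -3  5  2  0  5  5 22  2 -4  5  2  4  5  5]
 [ 0  1  5  3  0  6  5 20 21 -4  2  6  1  0  3]
 [ 0 -2  2  2  2  8  4 22 21  4  3  7  3  3  3]]
scene
[[  9  11  17  17   5   5   0  -6 -20 -39 -41 -40 -39 -14   1]
 [ 18  15   3  13   3   5  -7 -10 -17 -41 -40 -41 -39  -3   5]
 [  2  13   7   6   3   5  -7  -5  -8 -42 -42 -13 -17  -6   5]
 [  7   8   1  -5   3   5  -5  -3   1 -25 -18 -19 -18 -13  -3]
 [  1  -6  -1   3   2   3   0   2   3 -19 -17 -17 -19 -14  -7]
 [ 29  27  18  18   2   3   0   2   6 -18 -16 -18 -18 -15  -7]
 [ 27  25  25  26   3   4   1   1   0 -16 -17 -18 -12  -6   1]
 [ 25  26  24  24   8   4   3  -4  -6 -17 -21  -4   1   1   2]
 [ 24  25  23  24  15   5   2  -8  -6  -7  -3   0   2   4   4]
 [ 24  24  24  26  19   4   4  -6   2   4   2   5   3   5   4]
 [ 26  26  24  26  25   5   4  -6   2   2   3   3   2   4   3]
 [ 24  26  22  24  27   5   5  -8   3   3   3   4   3  10  -5]
 [ 25  25  26  24  26   4   5   3   4   4   2   7  16  17  -7]
 [ 15   9  19  25  25   2   4   3   3  11  15  18  17  18   3]
 [ 15  23  24  24  25   3   3   4   7   9  16  17  15  16   3]]
wrist [([234, 245, 6, 7, 14], array([237., 248.])), ([245, 255, 22, 21, 88], array([256., 265.]))]
top []
scene []
```

In the wrist image the shadowed leg and foot (foot ≈ (226,235)) put the frame within about 0.01 rad of vertical. The foot isn't bearing yet, because the force is unchanged. I'll continue in small steps.

```bash
cat > foot.py <<'E'
from h import *
i=ctrl.get_image("wrist");C=cam("wrist")
g=i[222:246,208:250].max(2).astype(np.uint8);m=(g<60).astype(np.uint8)
k,l,s,c=cv2.connectedComponentsWithStats(m);print([(s[j].tolist(),(c[j]+[208,222]).round(1)) for j in range(1,k) if s[j][4]>15])
st=ctrl.read_state();rail=st['eef_pos']-56*R.from_euler('xyz',st['tool_rot']).as_matrix()[:,2]
for th in(.01,-.01,-.03):
    F=R.from_euler('z',.056)*R.from_euler('y',th);O=rail-F.apply([0,0,292]);print(th,proj("wrist",[O+F.apply([-101.9,-50,11.3])],C).round(1))
print(st['force'].round(1),st['torque'].round(2))
E
python3 foot.py
```

```text
[([10, 4, 25, 20, 254], array([227.2, 234.5]))]
0.01 [[222.7 237.2]]
-0.01 [[228.1 236.6]]
-0.03 [[233.5 236. ]]
[ 2.1 -5.7 12. ] [-0.95 -0.72 -0.04]
```

Request:
nudge_tcp --rows '[[[0, -0.04, 0, 0, 0, 0, 8], [0, -0.04, 0, 0, 0, 0, 8], [0, 0, 0, 0, 0, 0, 8]]]'

```text
clock: 27.2
eef_pos: [477.1, 7.2, 237.6]
tool_rot: [-3.141, 0.011, 1.619]
force: [1.8, -4.1, 12.8]
width: 13.9
gripper_force: 63.7
```

Request:
nudge_tcp --rows '[[[0, -0.04, 0, 0, 0, 0, 8], [0, -0.04, 0, 0, 0, 0, 8], [0, 0, 0, 0, 0, 0, 8]]]'

```text
clock: 27.5
eef_pos: [475.7, 7.8, 237.7]
tool_rot: [3.141, 0.01, 1.62]
force: [2.7, -3.7, 10.3]
width: 14.0
gripper_force: 63.6
```

```bash
python3 foot.py
```

```text
[([13, 5, 24, 19, 243], array([229.7, 235. ]))]
0.01 [[222.2 237.5]]
-0.01 [[227.6 237. ]]
-0.03 [[233.  236.4]]
[ 2.5 -3.3 10.8] [-0.61 -1.17 -0.1 ]
```

Request:
nudge_tcp --rows '[[[0, -0.04, 0, 0, 0, 0, 8], [0, -0.04, 0, 0, 0, 0, 8], [0, 0, 0, 0, 0, 0, 8]]]'

```text
clock: 27.85
eef_pos: [474.5, 8.5, 237.9]
tool_rot: [3.14, 0.008, 1.62]
force: [4.9, -1.8, 10.3]
width: 13.7
gripper_force: 63.5
```

Request:
nudge_tcp --rows '[[[0, -0.04, 0, 0, 0, 0, 8], [0, -0.04, 0, 0, 0, 0, 8], [0, 0, 0, 0, 0, 0, 8]]]'

```text
clock: 28.15
eef_pos: [473.1, 9.3, 238.1]
tool_rot: [3.138, 0.007, 1.621]
force: [5.7, 0.5, 8.7]
width: 14.0
gripper_force: 63.4
```

```bash
python3 foot.py
```

```text
[([14, 6, 25, 18, 231], array([231. , 236.4]))]
0.01 [[221.3 238.3]]
-0.01 [[226.7 237.7]]
-0.03 [[232.1 237.2]]
[6.2 0.2 9.7] [-0.   -1.8  -0.09]
```

The foot started bearing at x≈476: Fx has risen from 2 to 6 and the moment has shifted. I'll ease back slightly so both the foot and the bottom rail bear.

Request:
nudge_tcp --rows '[[[0, 0.04, 0, 0, 0, 0, 8], [0, 0.02, 0, 0, 0, 0, 8], [0, 0, 0, 0, 0, 0, 8], [0, 0, 0, 0, 0, 0, 8], [0, 0, 0, 0, 0, 0, 8]]]'

```text
clock: 28.7
eef_pos: [474.1, 8.7, 237.9]
tool_rot: [3.139, 0.008, 1.62]
force: [3.9, -1.4, 9.6]
width: 14.1
gripper_force: 63.5
```

```bash
python3 foot.py
```

```text
[([14, 6, 24, 18, 235], array([230.7, 235.9]))]
0.01 [[221.7 238. ]]
-0.01 [[227.1 237.4]]
-0.03 [[232.5 236.9]]
[ 3.9 -0.7  9.8] [-0.32 -1.51 -0.14]
```

Request:
nudge_tcp --rows '[[[0, 0, 0, 0, 0, 0, 8], [0, 0, 0, 0, 0, 0, 8], [0, 0, 0, 0, 0, 0, 8], [0, 0, 0, 0, 0, 0, 8]]]'

```text
clock: 29.15
eef_pos: [474.1, 8.7, 237.9]
tool_rot: [3.139, 0.008, 1.62]
force: [4.9, -0.8, 9.7]
width: 13.8
gripper_force: 63.5
```

```bash
python3 -c "
from cell import ctrl;print(ctrl.finish_job())"
```

```text
the job is handed in; nothing more can be done
None
```

I handed the job in at about 29 s: the selector is on green, the kickstand is snapped fully down, and the arm is still holding the frame upright with its foot bearing on the bench, judged by force and wrist-camera readings. While hooking the leg, the fingertips briefly pressed the frame's crossbar (54 N, then 36 N).

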